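Make up two centrifuge repair kits

ROBOT

A 6-joint arm with a two-finger parallel gripper is mounted at the origin on the work surface. World frame = base frame: x ahead of the robot, y to its left, z up, the work surface at z = 0. Lengths are in m, angles in rad, forces in N, time in s.
With the tool pointing down it reaches from about 0.35 to 0.875 m from the base axis. Payload 15.5 kg.
Tool frame: the origin (TCP) lies where the fingers leave the gripper's body, on its centre line; the fingertips stand 73 mm ahead of it and the grasp point (between the pads) lies 54 mm ahead of it (bot.finger_overhang is the distance from the TCP to the fingertips, in m); y points along the fingers, x is the direction in which the jaws open and shut, and the axes are right-handed (so a half turn about y gives the same grasp; the last joint's range is limited). The gripper opens to 85 mm and grips with 20 to 120 N. Pads are 22 mm wide; open, the fingers measure 114 mm over their backs; the gripper's body (76 mm by 85 mm) begins 54 mm behind the grasp point. The pads swing forward as they close: fully open they stand 13 mm farther back than shut.
Start: joints at [1.192, 0.494, 1.345, -0, 1.302, -0.096], TCP at [0.175, 0.6, 0.304] pointing down, gripper open.
Joint ranges: [-2.91, 2.91], [-0.82, 2.16], [0.22, 2.67], [-1.22, 4.37], [0.12, 2.79], [-3.08, 3.08]. Speed limits (rad/s): [1.89, 1.89, 2.57, 3.01, 3.01, 3.01].

INTERFACE

Orientations are given as [roll, pitch, yaw] about the fixed x, y, z axes, in that order (R = Rz(yaw) Ry(pitch) Rx(roll)).
In Python, from workcell import bot gives the robot as it stands.
- The arm moves only by the shell command python3 -m crank 'ROWS' [FORCE]. ROWS is JSON, a list of rows, each an object with "travel": the shift along the world's x, y, z as a fraction of full scale, a list of three; "rotation": the turn, a rotation vector about the world's x, y, z as a fraction of full scale, a list of three; "gripper": the closure, from -1 (fully open) to 1 (shut). In form: [{"travel": [x, y, z], "rotation": [rx, ry, rz], "gripper": gripper}, ...]. A call has 1 to 20 rows; each row shifts and turns the pose as measured when the row begins; what a row does not reach is not made up. Full scale, the value 1, is 0.075 m for a shift and 120 degrees for a turn. A row lasts 1/12 s, in which the tool goes at most 41.7 mm and 7.16 degrees, less where a joint would pass 70% of its speed; a pose out of reach is approached as far as the arm can. A call with a number of a shift or a turn outside -1 to 1 is refused whole. A call with a gripper value outside its range is refused whole. The fingers move at their own pace and stop on an object; FORCE is the grip in N (left out, the last holds). Time passes only in rows, so rows that do not move let the fingers close. It gives the time, the measured TCP pose, the force and the opening at its end, in the units of the state.
- bot.get_state(): the state, without advancing time (a new reading comes with each control period).
- bot.read_camera(name): name is "side" or "top"; returns a dict with "pixels" (400x640x3 uint8, red, green, blue), "vfov" (degrees; the focal length in pixels is half the picture's height over the tangent of half this angle, whatever the lens; pixels are square), "cx", "cy" (the principal point, pixels), "k1" (the pictures are not rectified: a ray, as slopes to the right and down, at radius r is drawn at 1 + k1 r^2 times it, then the intrinsics apply), "R" (3x3) and "t" (3): a world point X has camera coordinates R X + t. Camera axes: x right, y down, z forward; pixel columns grow to the right and rows downward; lengths in m; the calibration is good to about 2 mm. A picture is of the moment at which its call begins. There is no depth.
- bot.finish_job(): hands the job in, once; it reports no verdict.
The state is a dict: "t": time; "qpos": joint angles; "dq": joint speeds; "tau": joint torques, N m; "position": TCP position; "orientation": TCP orientation; "ft_force": force on the tool from outside, world axes, zero at the start; "torque": the same for the moment, N m; "opening": finger opening in m.
Only numpy, scipy, OpenCV 4.12 (cv2) and the standard library are available. Lean on these libraries where they do the work, as an engineer would, in place of code of your own. Each camera call takes 0.05 s, during which the arm holds its last target. There are 200 camera calls.

TASK

Make up the two repair kits. Into the red tray go the brass spindle cap and the grey tube cup, each standing upright in its own square compartment, and the steel punch lying in the long compartment; into the green tray go the blue tube cup, upright in either square compartment, and the bronze gear segment lying flat in the long compartment. Everything must sit down on the tray floor, not on a rim or divider, and the dark steel cap and the steel bearing ring stay where they are on the bench.

Things in the scene. Friction and masses are not known exactly. Their poses are not given: they have to be found in the camera images.
- red_tray: Red kit tray, fixed to the bench, 147 x 147 mm, origin at the centre of its underside. Floor 4 mm thick; 5 mm thick rim and dividers whose tops are 10 mm above the bench (6 mm above the floor). One long compartment, 66 mm (x) by 137 mm (y), on its +x half, centred at x = +35.5 mm, y = 0; two square compartments, 66 x 66 mm, on its -x half, centred at x = -35.5 mm, y = +35.5 and -35.5 mm.
- green_tray: Green kit tray, fixed to the bench, 147 x 147 mm, origin at the centre of its underside. Floor 4 mm thick; 5 mm thick rim and dividers whose tops are 10 mm above the bench (6 mm above the floor). One long compartment, 66 mm (x) by 137 mm (y), on its +x half, centred at x = +35.5 mm, y = 0; two square compartments, 66 x 66 mm, on its -x half, centred at x = -35.5 mm, y = +35.5 and -35.5 mm.
- brass_cap: Yellow brass spindle cap, a short solid cylinder 40 mm in diameter with straight sides up to about 27 mm and a rounded top, 38 mm tall, about 0.22 kg, standing upright; origin at the centre of its underside, z up.
- grey_cup: Grey enamel tube cup, straight-sided and open at the top, 70 mm tall, 44 mm outer diameter at the foot and 46 mm at the rim, 3 mm wall, about 0.12 kg, standing upright; origin at the centre of its underside, z up.
- blue_cup: Blue enamel tube cup, straight-sided and open at the top, 70 mm tall, 44 mm outer diameter at the foot and 46 mm at the rim, 3 mm wall, about 0.12 kg, standing upright; origin at the centre of its underside, z up.
- gear_segment: Dark brown bronze gear segment (an arc of a toothed wheel), lying flat, 22 mm thick, about 110 mm long along its y and 45 mm deep along its x, about 0.55 kg. Origin at the middle of its outline on the underside, z up; the teeth point to its +x. At its middle (y = 0) the bronze runs from x = -12 mm (inner face) to x = +22 mm (tooth tips), so it is best gripped there across x, 34 mm wide, about its centre x = +5 mm. It fits the long compartment either way round.
- punch: Bright steel punch lying on its side, 110 mm long along its x axis: a square 18 x 18 mm shank from x = -47 to +31 mm, a tapered point at +x and a small round head at -x, about 0.22 kg. Origin on its centre line at mid-length, 9 mm above what it lies on; its balance point is near x = -6 mm.
- steel_cap: Dark steel spindle cap, a short solid cylinder 40 mm in diameter with straight sides up to about 27 mm and a rounded top, 38 mm tall, about 0.22 kg, standing upright; origin at the centre of its underside, z up. Not wanted: leave it.
- bearing: Steel bearing ring lying flat, 48 mm outer and 22 mm inner diameter, 18 mm high; origin at the centre of its underside. Not wanted: leave it.

How it is judged:
At the end, for the whole second after the job is handed in: Brass cap and cups upright (0.06 rad) in square compartments (15 mm of its centre each way), punch (27 mm across, 18 mm along) and gear segment (15, 18 mm) lying in the long ones, each in its own tray, within 3 mm of resting on the floor, all at rest (x of brass_cap in the frame of red_tray between -0.0505 and -0.0205 m and (y of brass_cap in the frame of red_tray between -0.0505 and -0.0205 m or y of brass_cap in the frame of red_tray between 0.0205 and 0.0505 m) and z of brass_cap in the frame of red_tray between 0.001 and 0.007 m and angle between each of brass_cap, grey_cup, blue_cup, gear_segment's own z axis and vertical below 0.06 rad and linear speed of each of brass_cap, grey_cup, punch, blue_cup, gear_segment below 0.02 m/s and angular speed of each of brass_cap, grey_cup, punch, blue_cup, gear_segment below 0.2 rad/s and x of grey_cup in the frame of red_tray between -0.0505 and -0.0205 m and (y of grey_cup in the frame of red_tray between -0.0505 and -0.0205 m or y of grey_cup in the frame of red_tray between 0.0205 and 0.0505 m) and z of grey_cup in the frame of red_tray between 0.001 and 0.007 m and x of punch in the frame of red_tray between 0.0085 and 0.0625 m and y of punch in the frame of red_tray between -0.018 and 0.018 m and z of punch in the frame of red_tray between 0.01 and 0.016 m and x of blue_cup in the frame of green_tray between -0.0505 and -0.0205 m and (y of blue_cup in the frame of green_tray between -0.0505 and -0.0205 m or y of blue_cup in the frame of green_tray between 0.0205 and 0.0505 m) and z of blue_cup in the frame of green_tray between 0.001 and 0.007 m and x of gear_segment in the frame of green_tray between 0.0205 and 0.0505 m and y of gear_segment in the frame of green_tray between -0.018 and 0.018 m and z of gear_segment in the frame of green_tray between 0.001 and 0.007 m); the robot touches nothing.
It fails at once if the dark steel cap is shifted by more than 20 mm (distance of steel_cap from where it was at the start of the episode above 0.02 m).
It fails at once if the bearing ring is shifted by more than 20 mm (distance of bearing from where it was at the start of the episode above 0.02 m).
It also fails if it takes over 118 s, if anything falls off the work surface, if the arm or the gripper's body presses on something with over 40 N, if the wrist force passes 120 N, or if a joint passes its speed limit or range.

## Working session

There is one attempt and no reset: what is moved stays moved. The work goes in short steps, Python scripts to look and compute and a shell command to move; the robot and the scene stay as the last step left them, time stands still between calls to the robot, and variables do not carry over. Pictures are saved under pics/ and viewed, about 12 in all and at most 16, crops included, and the job is handed in when it is done.

```bash
mkdir -p pics
cat > h.py <<'E'
import numpy as np, cv2
from workcell import bot
def snap(n):
    c=bot.read_camera(n); return c
def ray(c,u,v):
    f=200/np.tan(np.radians(c["vfov"])/2)
    d=np.array([(u-c["cx"])/f,(v-c["cy"])/f]); s=d.copy()
    for _ in range(30): s=d/(1+c["k1"]*(s@s))
    R=np.array(c["R"]);t=np.array(c["t"]); return -R.T@t, R.T@np.array([s[0],s[1],1])
def at(c,u,v,z):
    o,d=ray(c,u,v); return o+d*(z-o[2])/d[2]
def proj(c,X):
    f=200/np.tan(np.radians(c["vfov"])/2)
    p=np.array(c["R"])@np.array(X)+np.array(c["t"]); s=p[:2]/p[2]; s=s*(1+c["k1"]*(s@s)); return s*f+[c["cx"],c["cy"]]
E
python3 - <<'E'
from h import *
print(bot.get_state())
for n in("top","side"):
    c=snap(n); cv2.imwrite(f"pics/{n}0.png",c["pixels"][:,:,::-1]); print(n,c["vfov"],c["cx"],c["cy"],c["k1"],c["R"],c["t"])
E
```

```text
{'t': 0.0, 'qpos': array([ 1.19148123e+00,  4.94167884e-01,  1.34616960e+00,  1.20376464e-05,
        1.30249906e+00, -9.55104322e-02]), 'dq': array([-0.00010419, -0.00115141,  0.00076853,  0.00020517,  0.00070078,
       -0.00016905]), 'tau': array([ 2.75285689e-03, -8.82176542e+01, -3.83867276e+01,  3.58642694e-05,
        9.82841622e-03, -6.72607186e-06]), 'position': array([0.17489867, 0.59972737, 0.30329668]), 'orientation': array([-1.57066615e+00,  1.23711592e-03,  1.28698855e+00]), 'ft_force': array([-0.55913664,  0.14261385, -0.18807046]), 'torque': array([0.06402044, 0.00729932, 0.02105916]), 'opening': 0.08535008160571539}
top 42.813255687303055 321.4136867856672 205.78568299157956 -0.09955785796426 [[-0.10378196 -0.99459862  0.00170027]
 [-0.96982405  0.10081736 -0.2219846 ]
 [ 0.22061416 -0.02468696 -0.97504869]] [0.04402438 0.57477709 1.06750848]
side 52.342532811589805 325.6625771713182 200.6271309764426 -0.07091682082234567 [[ 0.99841836 -0.05468173 -0.01306441]
 [-0.04494974 -0.63683208 -0.76969112]
 [ 0.03376821  0.769061   -0.63828277]] [-0.57146688  0.06703964  0.9366594 ]
```

View pics/top0.png

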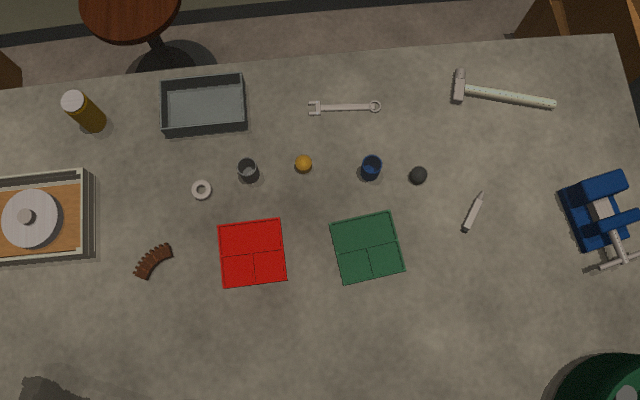

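View pics/side0.png

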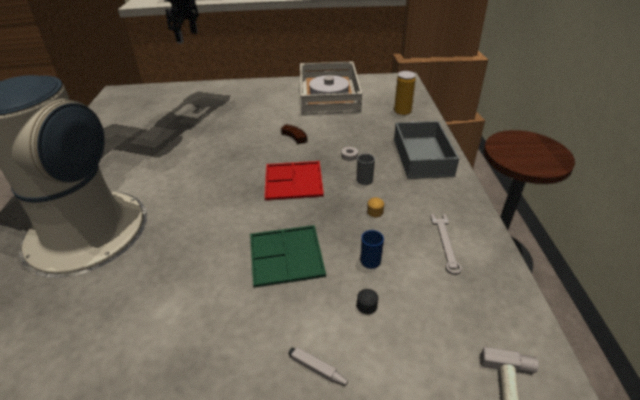

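Run:
```python
from h import *
im=cv2.imread("pics/top0.png")
def cr(x0,x1,y0,y1,k): return cv2.resize(im[y0:y1,x0:x1],None,fx=k,fy=k,interpolation=cv2.INTER_CUBIC)
a=cr(180,440,145,205,3)  # 780x180
b=cr(125,185,235,290,6); d=cr(450,500,180,240,6)
out=np.zeros((560,790,3),np.uint8)
out[:180,:780]=a; out[190:520,:360]=b; out[190:550,400:700]=d
cv2.imwrite("pics/c1.png",cv2.convertScaleAbs(out,alpha=1.8))
```

```text
(no output)
```

View pics/c1.png

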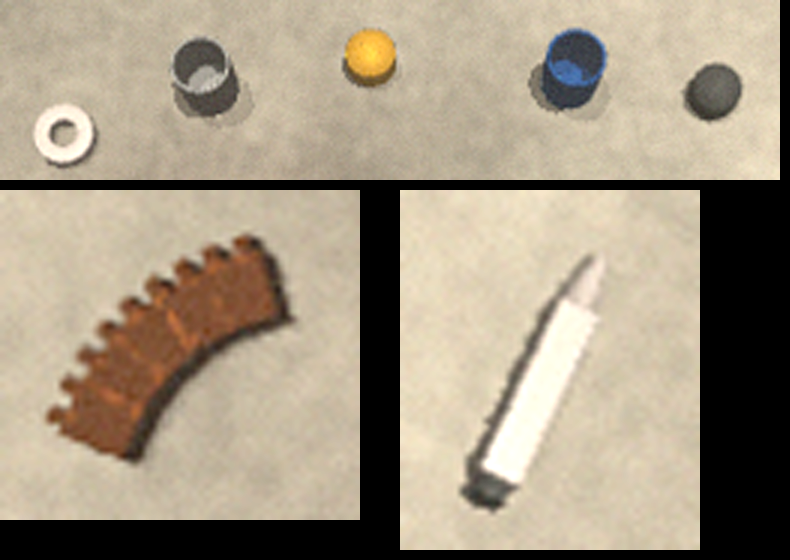

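Run:
```python
from h import *
c=snap("top"); s=snap("side"); im=cv2.imread("pics/top0.png"); 
def P(X,Y,k,x0,y0,z,dx=0,dy=0): return at(c,x0+(X-dx+.5)/k-.5,y0+(Y-dy+.5)/k-.5,z)[:2]
r=lambda a:np.round(a,4)
for n,X,Y,z in(("grey",204.5,67.5,.07),("blue",576,58,.07),("brass",370,55,.025),("steel",714,91,.02),("bear",65.5,134,.018)):
    p=P(X,Y,3,180,145,z); print(n,r(p),r(proj(s,[*p,z])))
hsv=cv2.cvtColor(im,cv2.COLOR_BGR2HSV); H,S,V=[hsv[:,:,i].astype(int) for i in range(3)]
def rect(m,box,z,name):
    x0,x1,y0,y1=box; q=np.zeros_like(m);q[y0:y1,x0:x1]=m[y0:y1,x0:x1]
    n,l,st,ce=cv2.connectedComponentsWithStats(q.astype(np.uint8)); i=1+st[1:,4].argmax()
    ys,xs=np.where(l==i); w=np.array([at(c,u,v,z)[:2] for u,v in zip(xs,ys)],np.float32)
    R=cv2.minAreaRect(w*1000); print(name,st[i],R); return w
rect((S>120)&((H<8)|(H>172)),(200,300,205,300),.009,"red")
rect((S>80)&(H>50)&(H<90),(315,415,200,295),.009,"green")
w=rect((S>90)&(V>50)&(H<16),(125,185,235,290),.022,"gear")
g=lambda X,Y:P(X,Y,6,125,235,.022,0,190)
a,b=g(285,313),g(128,455); y=(b-a)/np.linalg.norm(b-a); yx=np.array([y[1],-y[0]])
print("yaw gear",np.arctan2(yx[1],yx[0]))
for n,e in(("x",yx),("y",y)):
    d=w@e; print(n,d.min(),d.max())
o=yx*((w@yx).min()+(w@yx).max())/2+y*((w@y).min()+(w@y).max())/2
print("gear origin",o,"inner corners",a,b)
p=lambda X,Y:P(X,Y,6,450,180,.018,400,190)
t,b=p(585,309),p(500,478); d=t-b
print("punch",b+d*47/78,np.linalg.norm(d),np.arctan2(d[1],d[0]),r(proj(s,[*(b+d*47/78),.009])))
```

```text
grey [0.6809 0.14  ] [365.3091 158.2738]
blue [ 0.6594 -0.1383] [372.7047 236.645 ]
brass [0.692  0.0155] [375.9576 203.5235]
steel [ 0.6368 -0.2497] [367.4153 298.467 ]
bear [0.6551 0.2583] [349.8734 150.7022]
red [ 217  217   70   72 4187] ((498.04595947265625, 154.38436889648438), (149.38534545898438, 148.870361328125), 1.5479837656021118)
green [ 329  210   77   75 3937] ((482.69610595703125, -110.29796600341797), (145.90682983398438, 145.86705017089844), 7.002202033996582)
gear [133 243  38  37 558] ((500.5743408203125, 381.6876220703125), (43.81444549560547, 100.43972778320312), 38.058040618896484)
yaw gear 0.6551988146037605
x 0.607216186263559 0.6513892020629999
y -0.05258546121822322 0.047914865056438646
gear origin [0.50041391 0.38159305] inner corners [0.50659055 0.33306032] [0.45858129 0.39553656]
punch [ 0.53856717 -0.37140043] 0.07700839912000099 -0.6200723584178222 [317.4445 365.727 ]
```

```bash
python3 -c "
from workcell import bot
print(bot.finger_overhang)"; python3 -m crank '[{"travel":[0.44,-0.287,-0.1],"rotation":[0,0,-0.0302],"gripper":-0.4},{"travel":[0.44,-0.287,-0.1],"rotation":[0,0,-0.0302],"gripper":-0.4},{"travel":[0.44,-0.287,-0.1],"rotation":[0,0,-0.0302],"gripper":-0.4},{"travel":[0.44,-0.287,-0.1],"rotation":[0,0,-0.0302],"gripper":-0.4},{"travel":[0.44,-0.287,-0.1],"rotation":[0,0,-0.0302],"gripper":-0.4},{"travel":[0.44,-0.287,-0.1],"rotation":[0,0,-0.0302],"gripper":-0.4},{"travel":[0.44,-0.287,-0.1],"rotation":[0,0,-0.0302],"gripper":-0.4},{"travel":[0.44,-0.287,-0.1],"rotation":[0,0,-0.0302],"gripper":-0.4},{"travel":[0.44,-0.287,-0.1],"rotation":[0,0,-0.0302],"gripper":-0.4},{"travel":[0.44,-0.287,-0.1],"rotation":[0,0,-0.0302],"gripper":-0.4},{"travel":[0,0,0],"rotation":[0,0,0],"gripper":-0.4},{"travel":[0,0,0],"rotation":[0,0,0],"gripper":-0.4}]'
```

```text
0.0726
t: 1.2
position: [0.5155, 0.3732, 0.2243]
orientation: [-1.57, -0.002, 0.627]
ft_force: [0.9, 0.0, -0.3]
opening: 0.0593
```

```bash
python3 -m crank '[{"travel":[-0.15,0.15,0],"rotation":[0,0,0.0134],"gripper":-0.4},{"travel":[0,0,-0.35],"rotation":[0,0,0],"gripper":-0.4},{"travel":[0,0,-0.45],"rotation":[0,0,0],"gripper":-0.4},{"travel":[0,0,-0.35],"rotation":[0,0,0],"gripper":-0.4},{"travel":[0,0,-0.1],"rotation":[0,0,0],"gripper":-0.4},{"travel":[0,0,0],"rotation":[0,0,0],"gripper":-0.4}]'
python3 - <<'E'
from h import *
t=snap("top")["pixels"][:,:,::-1]; s=snap("side")["pixels"][:,:,::-1]
a=cv2.resize(t[215:310,105:205],None,fx=4,fy=4,interpolation=cv2.INTER_CUBIC)
b=cv2.resize(s[80:175,245:345],None,fx=4,fy=4,interpolation=cv2.INTER_CUBIC)
cv2.imwrite("pics/g1.png",cv2.convertScaleAbs(np.hstack([a,b]),alpha=1.8))
E
```

```text
t: 1.7
position: [0.5002, 0.3891, 0.1299]
orientation: [-1.57, -0.006, 0.665]
ft_force: [0.5, 0.4, -0.7]
opening: 0.0601
```

View pics/g1.png

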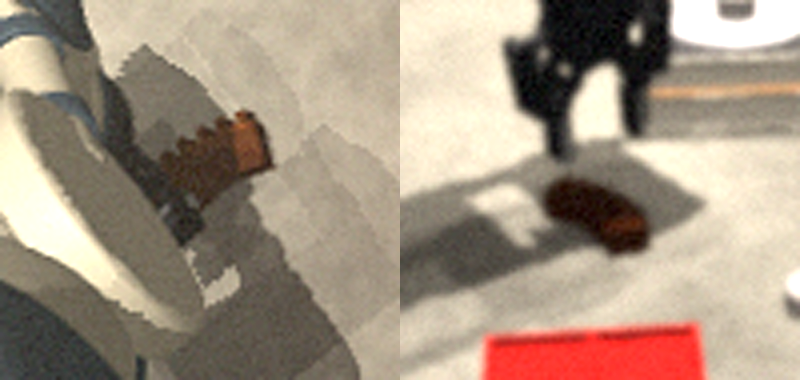

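```bash
python3 -m crank '[{"travel":[0.05,-0.055,-0.2],"rotation":[0,0,0],"gripper":-0.4},{"travel":[0,0,-0.3],"rotation":[0,0,0],"gripper":-0.4},{"travel":[0,0,-0.15],"rotation":[0,0,0],"gripper":-0.4},{"travel":[0,0,0],"rotation":[0,0,0],"gripper":-0.4},{"travel":[0,0,0],"rotation":[0,0,0],"gripper":-0.4}]' 60
```

```text
t: 2.22
position: [0.5076, 0.3887, 0.0905]
orientation: [-1.571, -0.02, 0.667]
ft_force: [0.1, 0.5, 0.5]
opening: 0.0601
```

```bash
python3 -m crank '[{"travel":[0,0,0],"rotation":[0,0,0],"gripper":-0.4}]';python3 -m crank '[{"travel":[0,0,0],"rotation":[0,0,0],"gripper":-0.4},{"travel":[0,0,0],"rotation":[0,0,0],"gripper":-0.4}]'; python3 -c "
from workcell import bot
print(bot.get_state()['position'],bot.get_state()['orientation'])"
```

```text
t: 2.3
position: [0.5079, 0.389, 0.0916]
orientation: [-1.572, -0.021, 0.668]
ft_force: [0.3, -0.3, -0.7]
opening: 0.06
t: 2.47
position: [0.5086, 0.3896, 0.0939]
orientation: [-1.572, -0.024, 0.668]
ft_force: [0.3, -0.4, 0.4]
opening: 0.0598
[0.50857968 0.38964275 0.09392189] [-1.57187427 -0.02421664  0.66776506]
```

```bash
python3 -m crank '[{"travel":[-0.04,-0.04,-0.1],"rotation":[-0.0036,0.0045,-0.003],"gripper":-0.4},{"travel":[-0.03,-0.03,-0.1],"rotation":[-0.0036,0.0045,0],"gripper":-0.4},{"travel":[-0.004,-0.004,-0.015],"rotation":[-0.0003,0.0004,0],"gripper":-0.4},{"travel":[-0.004,-0.004,-0.015],"rotation":[-0.0003,0.0004,0],"gripper":-0.4}]'
```

```text
t: 2.8
position: [0.5026, 0.3836, 0.0768]
orientation: [-1.572, 0.002, 0.661]
ft_force: [-0.3, -0.6, -0.2]
opening: 0.0603
```

```bash
python3 -m crank '[{"travel":[0.01,0.01,0.01],"rotation":[0,0,0],"gripper":0.6},{"travel":[0,0,0],"rotation":[0,0,0],"gripper":0.6},{"travel":[-0.004,-0.004,-0.015],"rotation":[-0.0003,0.0004,0],"gripper":0.6},{"travel":[-0.004,-0.004,-0.015],"rotation":[-0.0003,0.0004,0],"gripper":0.6},{"travel":[-0.004,-0.004,-0.015],"rotation":[-0.0003,0.0004,0],"gripper":0.6},{"travel":[-0.004,-0.004,-0.015],"rotation":[-0.0003,0.0004,0],"gripper":0.6},{"travel":[-0.004,-0.004,-0.015],"rotation":[-0.0003,0.0004,0],"gripper":0.6}]' 70
```

```text
t: 3.38
position: [0.5028, 0.3839, 0.0768]
orientation: [-1.572, 0.003, 0.661]
ft_force: [-4.1, -2.6, 16.8]
opening: 0.0323
```

```bash
python3 -m crank '[{"travel":[0,0,0.01],"rotation":[0,0,0],"gripper":-0.1},{"travel":[0,0,0.01],"rotation":[0,0,0],"gripper":-0.1},{"travel":[0,0,0.02],"rotation":[0,0,0],"gripper":-0.1},{"travel":[-0.004,-0.004,0.0],"rotation":[-0.0003,0.0004,0],"gripper":-0.1},{"travel":[-0.004,-0.004,-0.015],"rotation":[-0.0003,0.0004,0],"gripper":0.6},{"travel":[-0.004,-0.004,-0.015],"rotation":[-0.0003,0.0004,0],"gripper":0.6},{"travel":[-0.004,-0.004,-0.015],"rotation":[-0.0003,0.0004,0],"gripper":0.6},{"travel":[-0.004,-0.004,-0.015],"rotation":[-0.0003,0.0004,0],"gripper":0.6},{"travel":[-0.004,-0.004,-0.015],"rotation":[-0.0003,0.0004,0],"gripper":0.6}]' 70
```

```text
t: 4.13
position: [0.5027, 0.3837, 0.0799]
orientation: [-1.573, 0.003, 0.661]
ft_force: [-3.6, -1.9, 20.1]
opening: 0.0324
```

```bash
python3 -m crank '[{"travel":[0,0,0.2],"rotation":[0,0,0],"gripper":0.6},{"travel":[0,0,0.5],"rotation":[0,0,0],"gripper":0.6},{"travel":[0,0,0.5],"rotation":[0,0,0],"gripper":0.6},{"travel":[0.018,-0.4,0.1],"rotation":[0,0,-0.0215],"gripper":0.6},{"travel":[0.018,-0.53,-0.01],"rotation":[0,0,-0.0215],"gripper":0.6},{"travel":[0.018,-0.53,-0.01],"rotation":[0,0,-0.0215],"gripper":0.6},{"travel":[0.018,-0.53,-0.01],"rotation":[0,0,-0.0215],"gripper":0.6},{"travel":[0.018,-0.53,-0.01],"rotation":[0,0,-0.0215],"gripper":0.6},{"travel":[0.018,-0.53,-0.01],"rotation":[0,0,-0.0215],"gripper":0.6},{"travel":[0.018,-0.53,-0.01],"rotation":[0,0,-0.0215],"gripper":0.6},{"travel":[0.018,-0.53,-0.01],"rotation":[0,0,-0.0215],"gripper":0.6},{"travel":[0.018,-0.53,-0.01],"rotation":[0,0,-0.0215],"gripper":0.6},{"travel":[0.018,-0.53,-0.01],"rotation":[0,0,-0.0215],"gripper":0.6},{"travel":[0.018,-0.53,-0.01],"rotation":[0,0,-0.0215],"gripper":0.6},{"travel":[0.018,-0.4,-0.01],"rotation":[0,0,-0.0215],"gripper":0.6},{"travel":[0,-0.1,-0.01],"rotation":[0,0,0],"gripper":0.6},{"travel":[0,0,-0.01],"rotation":[0,0,0],"gripper":0.6}]'
cat > e.py <<'E'
# distance to go to target x y z yaw, in move units
import sys; from h import *
from scipy.spatial.transform import Rotation as Ro
x,y,z,w=map(float,sys.argv[1:5]); s=bot.get_state()
d=(np.array([x,y,z])-s["position"])/.075
R=Ro.from_euler("xyz",s["orientation"]); r=(Ro.from_euler("xyz",[-np.pi/2,0,w])*R.inv()).as_rotvec(degrees=True)/120
print("go",np.round(d,3),"rot",np.round(r,4),"F",np.round(s["ft_force"],1))
E
python3 e.py .5199 -.1057 .12 .122
```

```text
t: 5.55
position: [0.5101, -0.1021, 0.1643]
orientation: [-1.57, 0.012, 0.098]
ft_force: [0.1, 0.2, -7.1]
opening: 0.0321
go [ 0.13  -0.048 -0.59 ] rot [ 0.0002 -0.0058  0.0115] F [ 0.1  0.2 -7.1]
```

```bash
python3 -m crank '[{"travel":[0.065,-0.024,-0.2],"rotation":[0,-0.003,0.006],"gripper":0.6},{"travel":[0.065,-0.024,-0.2],"rotation":[0,-0.003,0.006],"gripper":0.6},{"travel":[0,0,-0.15],"rotation":[0,0,0],"gripper":0.6},{"travel":[0,0,0],"rotation":[0,0,0],"gripper":0.6}]'
python3 e.py .5199 -.1057 .0845 .122
python3 - <<'E'
from h import *
t=snap("top")["pixels"][:,:,::-1]; s=snap("side")["pixels"][:,:,::-1]
a=cv2.resize(t[195:305,315,None].repeat(1,1) if 0 else t[195:305,315:415],None,fx=4,fy=4,interpolation=cv2.INTER_CUBIC)
b=cv2.resize(s[190:300,235:335],None,fx=4,fy=4,interpolation=cv2.INTER_CUBIC)
cv2.imwrite("pics/g2.png",cv2.convertScaleAbs(np.hstack([a,b]),alpha=1.8))
E
```

```text
t: 5.88
position: [0.5193, -0.1048, 0.1206]
orientation: [-1.57, 0.001, 0.124]
ft_force: [-1.2, -0.2, -6.2]
opening: 0.0319
go [ 0.008 -0.011 -0.481] rot [-0.0003 -0.0003 -0.0007] F [-1.2 -0.2 -6.2]
```

View pics/g2.png

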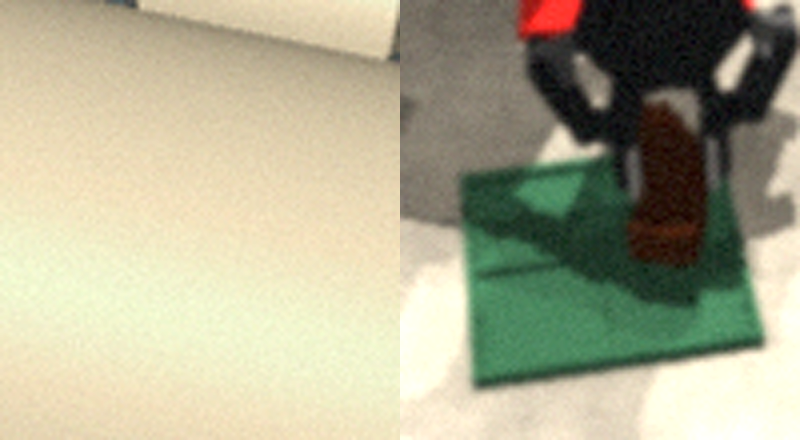

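```bash
python3 -m crank '[{"travel":[0.005,-0.01,-0.2],"rotation":[0,0,0],"gripper":0.6},{"travel":[0,0,-0.15],"rotation":[0,0,0],"gripper":0.6},{"travel":[0,0,-0.06],"rotation":[0,0,0],"gripper":0.6},{"travel":[0,0,-0.04],"rotation":[0,0,0],"gripper":0.6},{"travel":[0,0,0],"rotation":[0,0,0],"gripper":0.6}]'
python3 e.py .5199 -.1057 .0845 .122
```

```text
t: 6.4
position: [0.5213, -0.104, 0.0897]
orientation: [-1.572, -0.004, 0.126]
ft_force: [-0.5, -0.1, -4.8]
opening: 0.0321
go [-0.019 -0.022 -0.07 ] rot [ 0.0004  0.0017 -0.002 ] F [-0.5 -0.1 -4.8]
```

```bash
python3 -m crank '[{"travel":[-0.02,-0.02,-0.06],"rotation":[0,0.001,-0.001],"gripper":0.6},{"travel":[-0.01,0,-0.04],"rotation":[0,0.001,-0.001],"gripper":0.6},{"travel":[0,0,-0.02],"rotation":[0,0,0],"gripper":0.6}]'
python3 e.py .5199 -.1057 .0845 .122
```

```text
t: 6.65
position: [0.5198, -0.1057, 0.0837]
orientation: [-1.573, -0.002, 0.122]
ft_force: [-12.3, 6.6, 55.0]
opening: 0.0315
go [ 0.001 -0.     0.011] rot [ 0.0009  0.0012 -0.0001] F [-12.3   6.6  55. ]
```

```bash
python3 -m crank '[{"travel":[0,0,0.01],"rotation":[0,0,0],"gripper":0.6},{"travel":[0,0,0.0],"rotation":[0,0,0],"gripper":0.0},{"travel":[0,0,0.02],"rotation":[0,0,0],"gripper":-0.15},{"travel":[0,0,0.03],"rotation":[0,0,0],"gripper":-0.15},{"travel":[0,0,0.1],"rotation":[0,0,0],"gripper":-0.15},{"travel":[0,0,0.4],"rotation":[0,0,0],"gripper":-0.15},{"travel":[0,0,0.5],"rotation":[0,0,0],"gripper":-0.5},{"travel":[0,0,0.5],"rotation":[0,0,0],"gripper":-0.5}]'
python3 e.py .6594 -.1383 .26 -.2
```

```text
t: 7.32
position: [0.5172, -0.1055, 0.2017]
orientation: [-1.57, 0.005, 0.121]
ft_force: [0.9, -0.0, 0.2]
opening: 0.0641
go [ 1.896 -0.438  0.778] rot [-0.0007 -0.0026 -0.1532] F [ 0.9 -0.   0.2]
```

```bash
python3 -m crank '[{"travel":[0.4,-0.1,0],"rotation":[0,-0.001,0],"gripper":-0.8},{"travel":[0.5,-0.11,0],"rotation":[0,-0.001,0],"gripper":-0.8},{"travel":[0.5,-0.11,0],"rotation":[0,0,0],"gripper":-0.8},{"travel":[0.35,-0.1,-0.05],"rotation":[0,0,0],"gripper":-0.8},{"travel":[0.1,-0.02,-0.1],"rotation":[0,0,0],"gripper":-0.8},{"travel":[0,0,-0.1],"rotation":[0,0,0],"gripper":-0.8}]'
python3 e.py .6594 -.1383 .108 .122
python3 - <<'E'
from h import *
s=snap("side")["pixels"][:,:,::-1]
b=cv2.resize(s[170:320,290:450],None,fx=4,fy=4,interpolation=cv2.INTER_CUBIC)
cv2.imwrite("pics/b1.png",cv2.convertScaleAbs(b,alpha=1.8))
E
```

```text
t: 7.82
position: [0.6634, -0.1403, 0.1995]
orientation: [-1.578, -0.016, 0.121]
ft_force: [-0.6, 0.6, -0.5]
opening: 0.0771
go [-0.053  0.026 -1.22 ] rot [0.0024 0.008  0.0006] F [-0.6  0.6 -0.5]
```

View pics/b1.png

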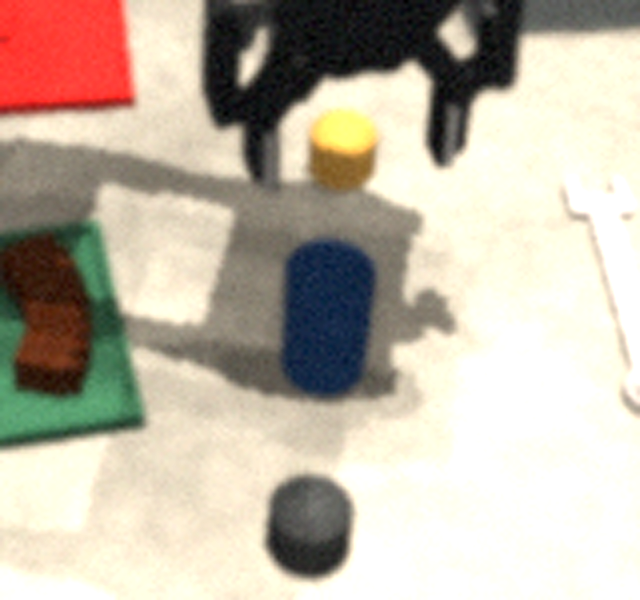

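```bash
python3 -m crank '[{"travel":[-0.05,0.026,0],"rotation":[0.002,0.007,0],"gripper":-0.9},{"travel":[0,0,-0.1],"rotation":[0,0,0],"gripper":-0.9},{"travel":[0,0,-0.25],"rotation":[0,0,0],"gripper":-0.9},{"travel":[0,0,-0.2],"rotation":[0,0,0],"gripper":-0.9},{"travel":[0,0,-0.05],"rotation":[0,0,0],"gripper":-0.9}]'
python3 e.py .6594 -.1383 .108 .122
```

```text
t: 8.28
position: [0.6521, -0.1362, 0.1514]
orientation: [-1.569, 0.006, 0.121]
ft_force: [0.1, -0.3, -0.9]
opening: 0.081
go [ 0.097 -0.028 -0.578] rot [-0.0007 -0.0031  0.0006] F [ 0.1 -0.3 -0.9]
```

```bash
python3 -m crank '[{"travel":[0.08,-0.025,-0.05],"rotation":[0,-0.002,0],"gripper":-0.9},{"travel":[0.01,0,-0.2],"rotation":[0,-0.0005,0],"gripper":-0.9},{"travel":[0,0,-0.2],"rotation":[0,0,0],"gripper":-0.9},{"travel":[0,0,-0.1],"rotation":[0,0,0],"gripper":-0.9},{"travel":[0,0,0],"rotation":[0,0,0],"gripper":-0.9}]' 40
python3 e.py .6594 -.1383 .108 .122
```

```text
t: 8.7
position: [0.658, -0.1378, 0.1098]
orientation: [-1.569, 0.001, 0.121]
ft_force: [0.2, -0.7, 0.9]
opening: 0.0812
go [ 0.019 -0.007 -0.024] rot [-0.0009 -0.0007  0.0005] F [ 0.2 -0.7  0.9]
```

```bash
python3 -m crank '[{"travel":[0.015,0,-0.02],"rotation":[0,0,0],"gripper":0.3},{"travel":[0,0,-0.01],"rotation":[0,0,0],"gripper":0.3},{"travel":[0,0,-0.01],"rotation":[0,0,0],"gripper":0.3},{"travel":[0,0,-0.01],"rotation":[0,0,0],"gripper":0.3},{"travel":[0,0,-0.01],"rotation":[0,0,0],"gripper":0.3},{"travel":[0,0,-0.01],"rotation":[0,0,0],"gripper":0.3}]' 40
python3 e.py .6594 -.1383 .108 .122
```

```text
t: 9.2
position: [0.6602, -0.1382, 0.1087]
orientation: [-1.57, -0.002, 0.121]
ft_force: [-2.9, 0.9, 5.8]
opening: 0.045
go [-0.011 -0.001 -0.009] rot [-0.0003  0.0008  0.0005] F [-2.9  0.9  5.8]
```

```bash
python3 -m crank '[{"travel":[0,0,0.2],"rotation":[0,0,0],"gripper":0.3},{"travel":[0,0,0.4],"rotation":[0,0,0],"gripper":0.3},{"travel":[0,0,0.3],"rotation":[0,0,0],"gripper":0.3},{"travel":[-0.3,0.08,0.1],"rotation":[0,0,0],"gripper":0.3},{"travel":[-0.5,0.14,0],"rotation":[0,0,0],"gripper":0.3},{"travel":[-0.5,0.14,0],"rotation":[0,0,0],"gripper":0.3},{"travel":[-0.5,0.14,0],"rotation":[0,0,0],"gripper":0.3},{"travel":[-0.5,0.14,0],"rotation":[0,0,0],"gripper":0.3},{"travel":[-0.4,0.12,0],"rotation":[0,0,0],"gripper":0.3},{"travel":[-0.1,0.02,0],"rotation":[0,0,0],"gripper":0.3},{"travel":[0,0,0],"rotation":[0,0,0],"gripper":0.3}]'
python3 e.py .4432 -.0794 .113 .122
```

```text
t: 10.12
position: [0.4419, -0.0774, 0.1891]
orientation: [-1.573, -0.009, 0.121]
ft_force: [0.4, -1.0, -1.5]
opening: 0.0452
go [ 0.018 -0.027 -1.015] rot [0.0007 0.0044 0.0006] F [ 0.4 -1.  -1.5]
```

```bash
python3 -m crank '[{"travel":[0.015,-0.02,-0.15],"rotation":[0.0005,0.004,0],"gripper":0.3},{"travel":[0,0,-0.3],"rotation":[0,0,0],"gripper":0.3},{"travel":[0,0,-0.25],"rotation":[0,0,0],"gripper":0.3},{"travel":[0,0,-0.08],"rotation":[0,0,0],"gripper":0.3},{"travel":[0,0,-0.02],"rotation":[0,0,0],"gripper":0.3}]'
python3 e.py .4432 -.0794 .113 .122
```

```text
t: 10.53
position: [0.4505, -0.0815, 0.1262]
orientation: [-1.575, -0.009, 0.121]
ft_force: [-0.1, 0.1, -1.0]
opening: 0.045
go [-0.097  0.028 -0.176] rot [0.0016 0.0043 0.0007] F [-0.1  0.1 -1. ]
```

```bash
python3 -m crank '[{"travel":[-0.08,0.025,-0.04],"rotation":[0.001,0.004,0],"gripper":0.3},{"travel":[-0.015,0,-0.05],"rotation":[0.0005,0.001,0],"gripper":0.3},{"travel":[-0.01,0,-0.03],"rotation":[0,0,0],"gripper":0.3}]'
python3 e.py .4432 -.0794 .113 .122
```

```text
t: 10.78
position: [0.4443, -0.0802, 0.1164]
orientation: [-1.571, 0.002, 0.121]
ft_force: [-0.0, -0.1, -1.2]
opening: 0.045
go [-0.014  0.011 -0.045] rot [ 0.0001 -0.0008  0.0007] F [-0.  -0.1 -1.2]
```

```bash
python3 -m crank '[{"travel":[-0.015,0.01,-0.025],"rotation":[0,0,0],"gripper":0.3},{"travel":[-0.005,0,-0.02],"rotation":[0,0,0],"gripper":0.3},{"travel":[-0.005,0,-0.01],"rotation":[0,0,0],"gripper":0.3}]'
python3 e.py .4432 -.0794 .113 .122
```

```text
t: 11.03
position: [0.4427, -0.0796, 0.1126]
orientation: [-1.571, 0.0, 0.121]
ft_force: [-0.5, -0.6, 12.0]
opening: 0.0448
go [0.006 0.003 0.006] rot [ 0.0003 -0.0001  0.0007] F [-0.5 -0.6 12. ]
```

```bash
python3 -m crank '[{"travel":[-0.003,0,0.005],"rotation":[0,0,0],"gripper":0},{"travel":[-0.003,0,0.0],"rotation":[0,0,0],"gripper":-0.3},{"travel":[-0.003,0,0.0],"rotation":[0,0,0],"gripper":-0.5},{"travel":[-0.003,0,0.0],"rotation":[0,0,0],"gripper":-0.5},{"travel":[-0.003,0,0.2],"rotation":[0,0,0],"gripper":-0.5},{"travel":[-0.003,0,0.4],"rotation":[0,0,0],"gripper":-0.5},{"travel":[0,0,0.5],"rotation":[0,0,0],"gripper":-0.5},{"travel":[0,0,0.2],"rotation":[0,0,0],"gripper":-0.5}]'
python3 e.py .692 .0155 .2 .027
```

```text
t: 11.7
position: [0.4395, -0.0791, 0.2117]
orientation: [-1.569, 0.006, 0.12]
ft_force: [1.5, -0.9, 0.4]
opening: 0.0641
go [ 3.367  1.262 -0.157] rot [-0.0007 -0.0028 -0.0446] F [ 1.5 -0.9  0.4]
```

```bash
python3 -m crank '[{"travel":[0.3,0.12,0],"rotation":[0,0,-0.005],"gripper":-0.6},{"travel":[0.45,0.17,-0.02],"rotation":[0,0,-0.007],"gripper":-0.6},{"travel":[0.45,0.17,-0.02],"rotation":[0,0,-0.007],"gripper":-0.6},{"travel":[0.45,0.17,-0.02],"rotation":[0,0,-0.007],"gripper":-0.6},{"travel":[0.45,0.17,-0.02],"rotation":[0,0,-0.007],"gripper":-0.6},{"travel":[0.45,0.17,-0.02],"rotation":[0,0,-0.007],"gripper":-0.6},{"travel":[0.45,0.17,-0.02],"rotation":[0,0,-0.005],"gripper":-0.6},{"travel":[0.25,0.09,-0.02],"rotation":[0,0,0],"gripper":-0.6},{"travel":[0.02,0.02,-0.01],"rotation":[0,0,0],"gripper":-0.6},{"travel":[0,0,-0.01],"rotation":[0,0,0],"gripper":-0.6}]'
python3 e.py .692 .0155 .12 .027
```

```text
t: 12.53
position: [0.6943, 0.0211, 0.2051]
orientation: [-1.571, -0.001, 0.02]
ft_force: [-0.5, -0.9, -0.4]
opening: 0.0683
go [-0.031 -0.075 -1.135] rot [-0.      0.0006  0.0034] F [-0.5 -0.9 -0.4]
```

```bash
python3 -m crank '[{"travel":[-0.03,-0.07,-0.2],"rotation":[0,0,0.003],"gripper":-0.6},{"travel":[0,0,-0.35],"rotation":[0,0,0],"gripper":-0.6},{"travel":[0,0,-0.35],"rotation":[0,0,0],"gripper":-0.6},{"travel":[0,0,-0.15],"rotation":[0,0,0],"gripper":-0.6},{"travel":[0,0,0],"rotation":[0,0,0],"gripper":-0.6}]'
python3 e.py .692 .0155 .081 .027
```

```text
t: 12.95
position: [0.6884, 0.0143, 0.1252]
orientation: [-1.571, -0.001, 0.026]
ft_force: [-0.4, -0.0, -0.0]
opening: 0.0681
go [ 0.048  0.015 -0.589] rot [0.0001 0.0006 0.0003] F [-0.4 -0.  -0. ]
```

```bash
python3 -m crank '[{"travel":[0.045,0.012,-0.1],"rotation":[0,0,0],"gripper":-0.6},{"travel":[0,0,-0.25],"rotation":[0,0,0],"gripper":-0.6},{"travel":[0,0,-0.18],"rotation":[0,0,0],"gripper":-0.6},{"travel":[0,0,-0.06],"rotation":[0,0,0],"gripper":-0.6},{"travel":[0,0,0],"rotation":[0,0,0],"gripper":-0.6}]' 50
python3 e.py .692 .0155 .081 .027
python3 - <<'E'
from h import *
s=snap("side")["pixels"][:,:,::-1]
b=cv2.resize(s[140:290,290:450],None,fx=4,fy=4,interpolation=cv2.INTER_CUBIC)
cv2.imwrite("pics/b2.png",cv2.convertScaleAbs(b,alpha=1.8))
E
```

```text
t: 13.37
position: [0.6928, 0.0144, 0.083]
orientation: [-1.572, -0.005, 0.026]
ft_force: [-0.1, -0.4, -0.2]
opening: 0.0687
go [-0.01   0.014 -0.026] rot [0.0003 0.0024 0.0007] F [-0.1 -0.4 -0.2]
```

View pics/b2.png

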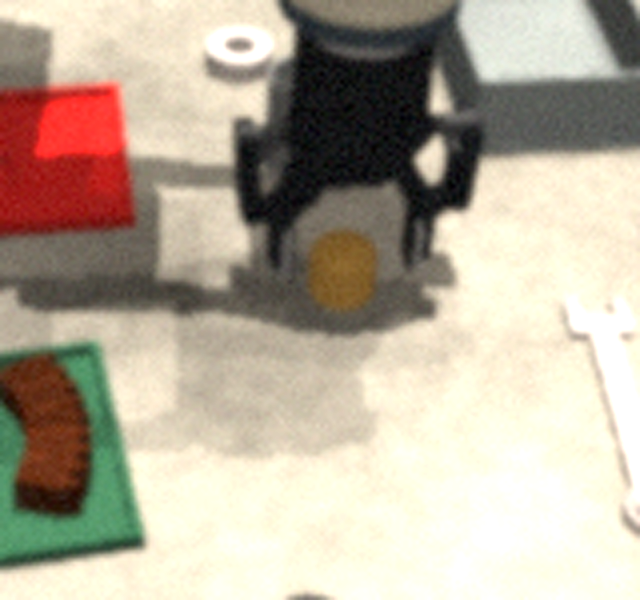

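Run:
```python
from h import *
s=snap("side")
print(at(s,375.6,140+310.5/4-.4,0), proj(s,[.692,.0155-.02,0]),proj(s,[.692,.0155+.012,.038]))
# fingertips predicted
p=bot.get_state()["position"]
for dx in(-.034,.034): print(proj(s,[p[0]+dx,p[1],p[2]-.065]), proj(s,[p[0]+dx,p[1],p[2]-.0726]))
```

```text
[ 0.68978361 -0.0047339   0.        ] [376.51966542 217.11431588] [375.55412266 196.02760039]
[362.01709132 206.41035021] [361.87549224 208.85236281]
[390.60751459 205.09625253] [390.32311562 207.53611206]
```

```bash
python3 -m crank '[{"travel":[-0.01,0.012,-0.03],"rotation":[0,0.002,0],"gripper":0.4},{"travel":[0,0,-0.01],"rotation":[0,0,0],"gripper":0.4},{"travel":[0,0,-0.01],"rotation":[0,0,0],"gripper":0.4},{"travel":[0,0,-0.01],"rotation":[0,0,0],"gripper":0.4},{"travel":[0,0,-0.01],"rotation":[0,0,0],"gripper":0.4},{"travel":[0,0,-0.01],"rotation":[0,0,0],"gripper":0.4}]' 50
python3 e.py .4627 .1179 .084 .027
```

```text
t: 13.97
position: [0.6934, 0.0154, 0.083]
orientation: [-1.572, -0.005, 0.026]
ft_force: [-3.9, -0.6, 8.1]
opening: 0.038
go [-3.075  1.366  0.014] rot [0.0006 0.0025 0.0005] F [-3.9 -0.6  8.1]
```

```bash
python3 -m crank '[{"travel":[0,0,0.2],"rotation":[0,0.002,0],"gripper":0.4},{"travel":[0,0,0.4],"rotation":[0,0,0],"gripper":0.4},{"travel":[0,0,0.4],"rotation":[0,0,0],"gripper":0.4},{"travel":[-0.25,0.12,0.1],"rotation":[0,0,0],"gripper":0.4},{"travel":[-0.45,0.2,0],"rotation":[0,0,0],"gripper":0.4},{"travel":[-0.45,0.2,0],"rotation":[0,0,0],"gripper":0.4},{"travel":[-0.45,0.2,0],"rotation":[0,0,0],"gripper":0.4},{"travel":[-0.45,0.2,0],"rotation":[0,0,0],"gripper":0.4},{"travel":[-0.45,0.2,0],"rotation":[0,0,0],"gripper":0.4},{"travel":[-0.35,0.18,0],"rotation":[0,0,0],"gripper":0.4},{"travel":[-0.15,0.05,0],"rotation":[0,0,0],"gripper":0.4},{"travel":[0,0,-0.01],"rotation":[0,0,0],"gripper":0.4}]'
python3 e.py .4635 .1179 .0875 .027
```

```text
t: 14.97
position: [0.4581, 0.1185, 0.1709]
orientation: [-1.572, -0.008, 0.024]
ft_force: [0.4, -0.2, -1.7]
opening: 0.0379
go [ 0.071 -0.008 -1.111] rot [0.0007 0.0037 0.0014] F [ 0.4 -0.2 -1.7]
```

```bash
python3 -m crank '[{"travel":[0.02,-0.005,-0.2],"rotation":[0.0005,0.004,0.001],"gripper":0.4},{"travel":[-0.01,0,-0.4],"rotation":[0,0.001,0],"gripper":0.4},{"travel":[-0.01,0,-0.25],"rotation":[0,0.001,0],"gripper":0.4},{"travel":[-0.01,0,-0.06],"rotation":[0,0.001,0],"gripper":0.4},{"travel":[-0.01,0,-0.01],"rotation":[0,0,0],"gripper":0.4}]'
python3 e.py .4635 .1179 .0875 .027
```

```text
t: 15.38
position: [0.4609, 0.1185, 0.1018]
orientation: [-1.57, -0.002, 0.028]
ft_force: [-0.2, -0.7, -1.7]
opening: 0.0375
go [ 0.035 -0.008 -0.191] rot [-0.0004  0.0008 -0.0003] F [-0.2 -0.7 -1.7]
```

```bash
python3 -m crank '[{"travel":[0.03,-0.005,-0.06],"rotation":[0,0.001,0],"gripper":0.4},{"travel":[-0.005,0,-0.07],"rotation":[0,0,0],"gripper":0.4},{"travel":[-0.01,0,-0.04],"rotation":[0,0,0],"gripper":0.4},{"travel":[-0.01,0,-0.02],"rotation":[0,0,0],"gripper":0.4}]'
python3 e.py .4635 .1179 .0875 .027
```

```text
t: 15.72
position: [0.464, 0.1178, 0.0886]
orientation: [-1.57, -0.004, 0.027]
ft_force: [0.1, -0.7, -1.7]
opening: 0.0379
go [-0.007  0.002 -0.014] rot [-0.0006  0.0017  0.0001] F [ 0.1 -0.7 -1.7]
```

```bash
python3 -m crank '[{"travel":[-0.01,0,-0.02],"rotation":[0,0.0015,0],"gripper":0.4},{"travel":[-0.005,0,-0.015],"rotation":[0,0,0],"gripper":0.4}]'
python3 e.py .4635 .1179 .0875 .027
```

```text
t: 15.88
position: [0.4633, 0.1178, 0.0868]
orientation: [-1.569, -0.002, 0.027]
ft_force: [-6.1, -0.9, 41.5]
opening: 0.0378
go [0.002 0.001 0.01 ] rot [-0.0007  0.0009  0.0001] F [-6.1 -0.9 41.5]
```

Seated. Release and lift; grey cup next.

```bash
python3 -m crank '[{"travel":[-0.003,0,0.005],"rotation":[0,0,0],"gripper":0.1},{"travel":[-0.003,0,0.005],"rotation":[0,0,0],"gripper":-0.2},{"travel":[-0.003,0,0.01],"rotation":[0,0,0],"gripper":-0.4},{"travel":[-0.003,0,0.02],"rotation":[0,0,0],"gripper":-0.4},{"travel":[-0.003,0,0.3],"rotation":[0,0,0],"gripper":-0.4},{"travel":[0,0,0.5],"rotation":[0,0,0],"gripper":-0.4},{"travel":[0,0,0.5],"rotation":[0,0,0],"gripper":-0.6},{"travel":[0,0,0.2],"rotation":[0,0,0],"gripper":-0.8}]'
python3 e.py .6809 .14 .2 .027
```

```text
t: 16.55
position: [0.4599, 0.1176, 0.2048]
orientation: [-1.57, 0.005, 0.027]
ft_force: [1.5, 0.2, 0.8]
opening: 0.0762
go [ 2.947  0.299 -0.064] rot [-0.0003 -0.0022  0.0001] F [1.5 0.2 0.8]
```

```bash
python3 -m crank '[{"travel":[0.25,0.03,0],"rotation":[0,0,0],"gripper":-0.8},{"travel":[0.45,0.045,-0.01],"rotation":[0,0,0],"gripper":-0.8},{"travel":[0.5,0.05,-0.01],"rotation":[0,0,0],"gripper":-0.8},{"travel":[0.5,0.05,-0.01],"rotation":[0,0,0],"gripper":-0.8},{"travel":[0.5,0.05,-0.01],"rotation":[0,0,0],"gripper":-0.8},{"travel":[0.4,0.04,-0.01],"rotation":[0,0,0],"gripper":-0.9},{"travel":[0.2,0.02,-0.03],"rotation":[0,0,0],"gripper":-0.9},{"travel":[0.02,0,-0.05],"rotation":[0,0,0],"gripper":-0.9},{"travel":[0,0,-0.02],"rotation":[0,0,0],"gripper":-0.9}]'
python3 e.py .6809 .14 .11 .027
```

```text
t: 17.3
position: [0.679, 0.1399, 0.201]
orientation: [-1.569, -0.003, 0.027]
ft_force: [-0.8, -0.6, -0.4]
opening: 0.0812
go [ 2.500e-02  1.000e-03 -1.213e+00] rot [-0.0008  0.0014 -0.0002] F [-0.8 -0.6 -0.4]
```

```bash
python3 -m crank '[{"travel":[0.03,0,-0.1],"rotation":[0,0.001,0],"gripper":-0.9},{"travel":[0,0,-0.3],"rotation":[0,0,0],"gripper":-0.9},{"travel":[0,0,-0.2],"rotation":[0,0,0],"gripper":-0.9},{"travel":[0,0,0],"rotation":[0,0,0],"gripper":-0.9}]' 40
python3 e.py .6809 .14 .11 .027
python3 - <<'E'
from h import *
c=snap("side");s=c["pixels"][:,:,::-1]
b=cv2.resize(s[90:230,290:450],None,fx=4,fy=4,interpolation=cv2.INTER_CUBIC)
cv2.imwrite("pics/b3.png",cv2.convertScaleAbs(b,alpha=1.8))
for X in([.6809,.14-.022,0],[.6809,.14,.07]): print((proj(c,X)-[290,90]+.5)*4)
E
```

```text
t: 17.63
position: [0.6779, 0.1397, 0.154]
orientation: [-1.569, 0.001, 0.028]
ft_force: [-1.0, -0.5, -0.6]
opening: 0.081
go [ 0.04   0.004 -0.587] rot [-0.0007 -0.0006 -0.0004] F [-1.  -0.5 -0.6]
[302.45651024 384.55859199]
[303.2638097  275.06193553]
```

View pics/b3.png

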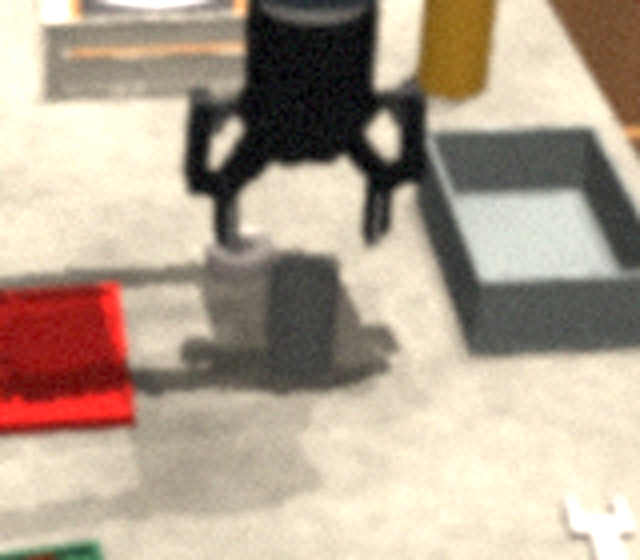

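```bash
python3 -m crank '[{"travel":[0.035,0,-0.1],"rotation":[0,0,0],"gripper":-0.9},{"travel":[0,0,-0.25],"rotation":[0,0,0],"gripper":-0.9},{"travel":[0,0,-0.18],"rotation":[0,0,0],"gripper":-0.9},{"travel":[0,0,-0.06],"rotation":[0,0,0],"gripper":-0.9},{"travel":[0,0,-0.01],"rotation":[0,0,0],"gripper":-0.9}]' 40
python3 e.py .6809 .14 .11 .027
```

```text
t: 18.1
position: [0.6809, 0.1399, 0.1115]
orientation: [-1.569, -0.003, 0.028]
ft_force: [0.4, -0.1, 0.3]
opening: 0.0817
go [-0.     0.001 -0.02 ] rot [-0.0009  0.0014 -0.0005] F [ 0.4 -0.1  0.3]
```

```bash
python3 -m crank '[{"travel":[0,0,-0.02],"rotation":[0,0.001,0],"gripper":0.3},{"travel":[0,0,-0.01],"rotation":[0,0,0],"gripper":0.3},{"travel":[0,0,-0.01],"rotation":[0,0,0],"gripper":0.3},{"travel":[0,0,-0.01],"rotation":[0,0,0],"gripper":0.3},{"travel":[0,0,-0.01],"rotation":[0,0,0],"gripper":0.3},{"travel":[0,0,-0.01],"rotation":[0,0,0],"gripper":0.3}]' 40
python3 e.py .4615 .1889 .115 .027
```

```text
t: 18.6
position: [0.6815, 0.14, 0.1096]
orientation: [-1.569, -0.003, 0.028]
ft_force: [-2.4, -0.4, 4.1]
opening: 0.0439
go [-2.934  0.651  0.072] rot [-0.0011  0.0012 -0.0006] F [-2.4 -0.4  4.1]
```

```bash
python3 -m crank '[{"travel":[0,0,0.2],"rotation":[0,0.001,0],"gripper":0.3},{"travel":[0,0,0.4],"rotation":[0,0,0],"gripper":0.3},{"travel":[0,0,0.3],"rotation":[0,0,0],"gripper":0.3},{"travel":[-0.25,0.06,0.1],"rotation":[0,0,0],"gripper":0.3},{"travel":[-0.45,0.1,0],"rotation":[0,0,0],"gripper":0.3},{"travel":[-0.5,0.11,0],"rotation":[0,0,0],"gripper":0.3},{"travel":[-0.5,0.11,0],"rotation":[0,0,0],"gripper":0.3},{"travel":[-0.5,0.11,0],"rotation":[0,0,0],"gripper":0.3},{"travel":[-0.4,0.09,0],"rotation":[0,0,0],"gripper":0.3},{"travel":[-0.2,0.04,0],"rotation":[0,0,0],"gripper":0.3},{"travel":[-0.03,0,0],"rotation":[0,0,0],"gripper":0.3},{"travel":[0,0,0],"rotation":[0,0,0],"gripper":0.3}]'
python3 e.py .4615 .1889 .114 .027
```

```text
t: 19.6
position: [0.4609, 0.1865, 0.1923]
orientation: [-1.567, -0.01, 0.027]
ft_force: [0.2, 0.7, -1.1]
opening: 0.0442
go [ 0.008  0.032 -1.044] rot [-0.0018  0.0045  0.0001] F [ 0.2  0.7 -1.1]
```

```bash
python3 -m crank '[{"travel":[0,0.025,-0.2],"rotation":[-0.0015,0.0045,0],"gripper":0.3},{"travel":[-0.02,-0.005,-0.35],"rotation":[0,0.001,0],"gripper":0.3},{"travel":[-0.02,-0.005,-0.2],"rotation":[0,0.001,0],"gripper":0.3},{"travel":[-0.02,-0.003,-0.06],"rotation":[0,0.001,0],"gripper":0.3},{"travel":[-0.01,0,-0.01],"rotation":[0,0,0],"gripper":0.3}]'
python3 e.py .4615 .1889 .114 .027
```

```text
t: 20.02
position: [0.4633, 0.1876, 0.131]
orientation: [-1.568, -0.004, 0.026]
ft_force: [0.0, 0.4, -0.5]
opening: 0.0443
go [-0.024  0.017 -0.226] rot [-0.0014  0.0018  0.0006] F [ 0.   0.4 -0.5]
```

```bash
python3 -m crank '[{"travel":[-0.025,0.015,-0.08],"rotation":[-0.001,0.002,0.0005],"gripper":0.3},{"travel":[-0.01,-0.003,-0.08],"rotation":[0,0.0005,0],"gripper":0.3},{"travel":[-0.01,0,-0.04],"rotation":[0,0.0005,0],"gripper":0.3},{"travel":[-0.01,0,-0.02],"rotation":[0,0,0],"gripper":0.3}]'
python3 e.py .4615 .1889 .1138 .027
```

```text
t: 20.35
position: [0.4618, 0.1887, 0.1148]
orientation: [-1.569, -0.001, 0.026]
ft_force: [0.4, -0.1, -0.3]
opening: 0.044
go [-0.004  0.003 -0.013] rot [-0.0008  0.0004  0.0005] F [ 0.4 -0.1 -0.3]
```

```bash
python3 -m crank '[{"travel":[-0.007,0,-0.02],"rotation":[0,0,0],"gripper":0.3},{"travel":[-0.007,0,-0.015],"rotation":[0,0,0],"gripper":0.3}]'
python3 e.py .4615 .1889 .1138 .027
```

```text
t: 20.52
position: [0.4617, 0.1888, 0.1133]
orientation: [-1.569, -0.004, 0.026]
ft_force: [-4.9, -5.8, 45.7]
opening: 0.044
go [-0.002  0.002  0.007] rot [-0.001   0.0017  0.0004] F [-4.9 -5.8 45.7]
```

```bash
python3 -m crank '[{"travel":[-0.003,0,0.005],"rotation":[0,0,0],"gripper":0},{"travel":[-0.003,0,0.0],"rotation":[0,0,0],"gripper":-0.3},{"travel":[-0.003,0,0.0],"rotation":[0,0,0],"gripper":-0.5},{"travel":[-0.003,0,0.0],"rotation":[0,0,0],"gripper":-0.5},{"travel":[-0.003,0,0.2],"rotation":[0,0,0],"gripper":-0.5},{"travel":[-0.003,0,0.4],"rotation":[0,0,0],"gripper":-0.5},{"travel":[0,0,0.5],"rotation":[0,0,0],"gripper":-0.5},{"travel":[0,0,0.3],"rotation":[0,0,0],"gripper":-0.5}]'
python3 e.py .5337 -.3679 .2 .951
```

```text
t: 21.18
position: [0.458, 0.1882, 0.2191]
orientation: [-1.57, 0.003, 0.026]
ft_force: [1.2, 0.6, 0.3]
opening: 0.064
go [ 1.009 -7.415 -0.255] rot [ 0.0006 -0.0015  0.4415] F [1.2 0.6 0.3]
```

```bash
python3 -m crank '[{"travel":[0.065,-0.3,0],"rotation":[0,0,0.028],"gripper":-0.5},{"travel":[0.067,-0.5,0],"rotation":[0,0,0.0294],"gripper":-0.5},{"travel":[0.067,-0.5,0],"rotation":[0,0,0.0294],"gripper":-0.5},{"travel":[0.067,-0.5,0],"rotation":[0,0,0.0294],"gripper":-0.5},{"travel":[0.067,-0.5,0],"rotation":[0,0,0.0294],"gripper":-0.5},{"travel":[0.067,-0.5,0],"rotation":[0,0,0.0294],"gripper":-0.5},{"travel":[0.067,-0.5,0],"rotation":[0,0,0.0294],"gripper":-0.5},{"travel":[0.067,-0.5,0],"rotation":[0,0,0.0294],"gripper":-0.5},{"travel":[0.067,-0.5,0],"rotation":[0,0,0.0294],"gripper":-0.5},{"travel":[0.067,-0.5,0],"rotation":[0,0,0.0294],"gripper":-0.5},{"travel":[0.067,-0.5,0],"rotation":[0,0,0.0294],"gripper":-0.5},{"travel":[0.067,-0.5,0],"rotation":[0,0,0.0294],"gripper":-0.5},{"travel":[0.067,-0.5,-0.05],"rotation":[0,0,0.0294],"gripper":-0.4},{"travel":[0.067,-0.5,-0.05],"rotation":[0,0,0.0294],"gripper":-0.4},{"travel":[0.067,-0.4,-0.05],"rotation":[0,0,0.0294],"gripper":-0.4},{"travel":[0,-0.1,-0.05],"rotation":[0,0,0],"gripper":-0.4},{"travel":[0,0,-0.03],"rotation":[0,0,0],"gripper":-0.4}]'
python3 e.py .5337 -.3679 .12 .951
```

```text
t: 22.6
position: [0.5325, -0.3863, 0.208]
orientation: [-1.573, -0.009, 0.998]
ft_force: [-0.1, 0.4, 0.5]
opening: 0.0598
go [ 0.016  0.245 -1.173] rot [-0.003   0.0031 -0.0224] F [-0.1  0.4  0.5]
```

```bash
python3 -m crank '[{"travel":[0.01,0.15,-0.1],"rotation":[-0.0015,0.0015,-0.012],"gripper":-0.4},{"travel":[0,0.06,-0.3],"rotation":[-0.0015,0.0015,-0.009],"gripper":-0.4},{"travel":[0,0,-0.4],"rotation":[0,0,0],"gripper":-0.4},{"travel":[0,0,-0.3],"rotation":[0,0,0],"gripper":-0.4},{"travel":[0,0,-0.05],"rotation":[0,0,0],"gripper":-0.4},{"travel":[0,0,0],"rotation":[0,0,0],"gripper":-0.4}]'
python3 e.py .5337 -.3679 .078 .951
python3 - <<'E'
from h import *
c=snap("side");s=c["pixels"][:,:,::-1]; t=snap("top")["pixels"][:,:,::-1]
b=cv2.resize(s[285:400,245:375],None,fx=4,fy=4,interpolation=cv2.INTER_CUBIC)
cv2.imwrite("pics/p1.png",cv2.convertScaleAbs(b,alpha=1.8))
d=np.array([.814,-.581,0])
for x in(-.055,-.006,.055): print((proj(c,np.array([.5386,-.3714,.009])+d*x)-[245,285]+.5)*4)
E
```

```text
t: 23.1
position: [0.5325, -0.3646, 0.1192]
orientation: [-1.57, -0.001, 0.948]
ft_force: [-0.8, -0.2, 0.7]
opening: 0.0597
go [ 0.016 -0.043 -0.55 ] rot [-0.0005 -0.0002  0.0014] F [-0.8 -0.2  0.7]
[183.90164317 260.80007438]
[279.73394585 317.7337594 ]
[407.08914454 392.65532083]
```

View pics/p1.png

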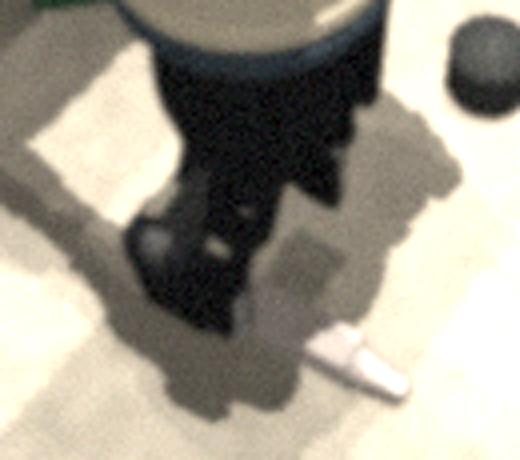

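```bash
python3 -m crank '[{"travel":[0.015,-0.035,-0.1],"rotation":[0,0,0.001],"gripper":-0.4},{"travel":[0,0,-0.22],"rotation":[0,0,0],"gripper":-0.4},{"travel":[0,0,-0.16],"rotation":[0,0,0],"gripper":-0.4},{"travel":[0,0,-0.07],"rotation":[0,0,0],"gripper":-0.4},{"travel":[0,0,-0.01],"rotation":[0,0,0],"gripper":-0.4}]'
python3 e.py .5337 -.3679 .078 .951
```

```text
t: 23.62
position: [0.5368, -0.37, 0.0822]
orientation: [-1.582, 0.0, 0.95]
ft_force: [-1.0, 0.6, -0.7]
opening: 0.0595
go [-0.041  0.028 -0.056] rot [0.0031 0.0041 0.0002] F [-1.   0.6 -0.7]
```

```bash
python3 -m crank '[{"travel":[-0.04,0.028,-0.03],"rotation":[0.003,0.004,0],"gripper":-0.4},{"travel":[-0.005,0.003,-0.025],"rotation":[0.0003,0.0004,0],"gripper":-0.4},{"travel":[-0.005,0.003,-0.015],"rotation":[0.0003,0.0004,0],"gripper":0.9},{"travel":[-0.005,0.003,-0.01],"rotation":[0.0003,0.0004,0],"gripper":0.9},{"travel":[-0.005,0.003,-0.01],"rotation":[0.0003,0.0004,0],"gripper":0.9},{"travel":[-0.005,0.003,-0.01],"rotation":[0.0003,0.0004,0],"gripper":0.9},{"travel":[-0.005,0.003,-0.01],"rotation":[0.0003,0.0004,0],"gripper":0.9},{"travel":[-0.005,0.003,-0.01],"rotation":[0.0003,0.0004,0],"gripper":0.9}]' 60
python3 e.py .5335 .1554 .2 .027
```

```text
t: 24.28
position: [0.5322, -0.3673, 0.0764]
orientation: [-1.567, -0.0, 0.95]
ft_force: [0.0, 1.5, 7.7]
opening: 0.0159
go [0.017 6.969 1.648] rot [-0.0015 -0.0008 -0.4409] F [0.  1.5 7.7]
```

```bash
python3 -m crank '[{"travel":[0,0,0.2],"rotation":[0,0,0],"gripper":0.9},{"travel":[0,0,0.5],"rotation":[0,0,0],"gripper":0.9},{"travel":[0,0,0.5],"rotation":[0,0,0],"gripper":0.9},{"travel":[0,0.3,0.3],"rotation":[0,0,-0.02],"gripper":0.9},{"travel":[0,0.5,0.0],"rotation":[0,0,-0.0315],"gripper":0.9},{"travel":[0,0.5,0],"rotation":[0,0,-0.0315],"gripper":0.9},{"travel":[0,0.5,0],"rotation":[0,0,-0.0315],"gripper":0.9},{"travel":[0,0.5,0],"rotation":[0,0,-0.0315],"gripper":0.9},{"travel":[0,0.5,0],"rotation":[0,0,-0.0315],"gripper":0.9},{"travel":[0,0.5,0],"rotation":[0,0,-0.0315],"gripper":0.9},{"travel":[0,0.5,0],"rotation":[0,0,-0.0315],"gripper":0.9},{"travel":[0,0.5,0],"rotation":[0,0,-0.0315],"gripper":0.9},{"travel":[0,0.5,0],"rotation":[0,0,-0.0315],"gripper":0.9},{"travel":[0,0.5,0],"rotation":[0,0,-0.0315],"gripper":0.9},{"travel":[0,0.5,0],"rotation":[0,0,-0.0315],"gripper":0.9},{"travel":[0,0.5,0],"rotation":[0,0,-0.0315],"gripper":0.9},{"travel":[0,0.4,0],"rotation":[0,0,-0.0315],"gripper":0.9},{"travel":[0,0.3,0],"rotation":[0,0,-0.02],"gripper":0.9},{"travel":[0,0.05,0],"rotation":[0,0,0],"gripper":0.9},{"travel":[0,0,0],"rotation":[0,0,0],"gripper":0.9}]'
python3 e.py .536 .1535 .082 .027
```

```text
t: 25.95
position: [0.5257, 0.1847, 0.1964]
orientation: [-1.572, -0.005, -0.042]
ft_force: [0.2, -0.9, -1.8]
opening: 0.0164
go [ 0.138 -0.416 -1.525] rot [0.0004 0.0024 0.033 ] F [ 0.2 -0.9 -1.8]
```

```bash
python3 -m crank '[{"travel":[0.07,-0.2,0],"rotation":[0,0.001,0.016],"gripper":0.9},{"travel":[0.05,-0.19,-0.1],"rotation":[0,0.001,0.015],"gripper":0.9},{"travel":[0,0,-0.3],"rotation":[0,0,0],"gripper":0.9},{"travel":[0,0,-0.3],"rotation":[0,0,0],"gripper":0.9},{"travel":[0,0,-0.1],"rotation":[0,0,0],"gripper":0.9},{"travel":[0,0,-0.01],"rotation":[0,0,0],"gripper":0.9}]'
python3 e.py .536 .1535 .0805 .027
python3 - <<'E'
from h import *
c=snap("side");s=c["pixels"][:,:,::-1]
b=cv2.resize(s[110:220,240:390],None,fx=5,fy=5,interpolation=cv2.INTER_CUBIC)
cv2.imwrite("pics/p2.png",cv2.convertScaleAbs(b,alpha=1.8))
E
```

```text
t: 26.45
position: [0.5356, 0.1498, 0.1352]
orientation: [-1.572, -0.003, 0.03]
ft_force: [0.1, -0.0, -2.6]
opening: 0.0162
go [ 0.006  0.049 -0.729] rot [ 0.0006  0.0017 -0.0016] F [ 0.1 -0.  -2.6]
```

View pics/p2.png

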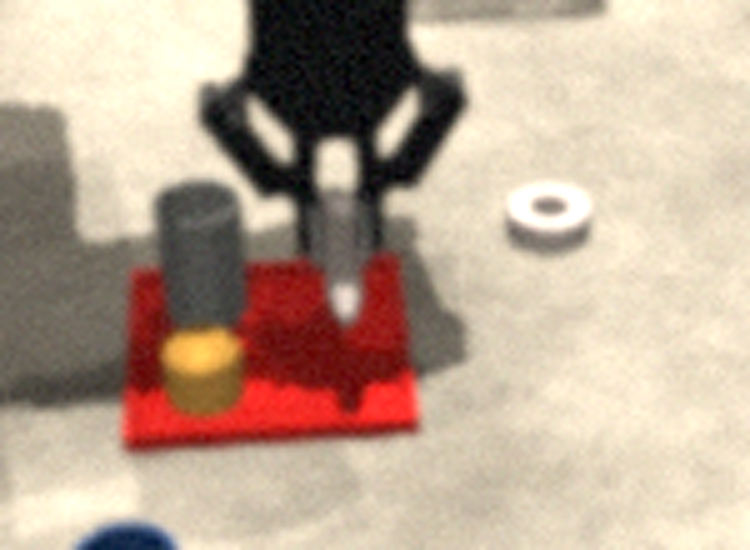

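```bash
python3 -m crank '[{"travel":[0,0.045,-0.2],"rotation":[0,0.0015,-0.001],"gripper":0.9},{"travel":[-0.005,0,-0.25],"rotation":[0,0.0005,0],"gripper":0.9},{"travel":[-0.005,0,-0.12],"rotation":[0,0.0005,0],"gripper":0.9},{"travel":[-0.005,0,-0.03],"rotation":[0,0,0],"gripper":0.9}]'
python3 e.py .536 .1535 .0805 .027
```

```text
t: 26.83
position: [0.5367, 0.1524, 0.0936]
orientation: [-1.571, -0.004, 0.028]
ft_force: [-0.7, -1.3, -1.1]
opening: 0.0164
go [-0.009  0.014 -0.175] rot [ 0.0002  0.0018 -0.0005] F [-0.7 -1.3 -1.1]
```

```bash
python3 -m crank '[{"travel":[-0.01,0.01,-0.07],"rotation":[0,0.0015,0],"gripper":0.9},{"travel":[-0.005,0,-0.07],"rotation":[0,0,0],"gripper":0.9},{"travel":[-0.005,0,-0.03],"rotation":[0,0,0],"gripper":0.9},{"travel":[-0.005,0,-0.02],"rotation":[0,0,0],"gripper":0.9}]'
python3 e.py .536 .1535 .0805 .027
```

```text
t: 27.17
position: [0.5357, 0.1533, 0.0808]
orientation: [-1.571, -0.003, 0.028]
ft_force: [0.6, 0.5, -2.6]
opening: 0.0162
go [ 0.003  0.003 -0.003] rot [ 0.      0.0014 -0.0006] F [ 0.6  0.5 -2.6]
```

```bash
python3 -m crank '[{"travel":[-0.004,0,-0.015],"rotation":[0,0.001,0],"gripper":0.9},{"travel":[-0.004,0,-0.015],"rotation":[0,0,0],"gripper":0.9}]'
python3 e.py .536 .1535 .0805 .027
```

```text
t: 27.33
position: [0.5357, 0.1533, 0.0803]
orientation: [-1.571, -0.003, 0.029]
ft_force: [-7.1, -2.7, 29.1]
opening: 0.0166
go [0.004 0.003 0.002] rot [-0.      0.0013 -0.0008] F [-7.1 -2.7 29.1]
```

Seated. Open a little, lift, and retreat for a clear view.

```bash
python3 -m crank '[{"travel":[-0.004,0,0.01],"rotation":[0,0,0],"gripper":0.38},{"travel":[-0.004,0,0.0],"rotation":[0,0,0],"gripper":0.38},{"travel":[-0.004,0,0.01],"rotation":[0,0,0],"gripper":0.38},{"travel":[-0.004,0,0.1],"rotation":[0,0,0],"gripper":0.38},{"travel":[0,0,0.3],"rotation":[0,0,0],"gripper":0.38},{"travel":[0,0,0.5],"rotation":[0,0,0],"gripper":0.38},{"travel":[0,0,0.5],"rotation":[0,0,0],"gripper":0},{"travel":[0,0,0.5],"rotation":[0,0,0],"gripper":0},{"travel":[0,0.5,0.1],"rotation":[0,0,0.02],"gripper":0},{"travel":[-0.1,0.5,0],"rotation":[0,0,0.03],"gripper":0},{"travel":[-0.1,0.5,0],"rotation":[0,0,0.03],"gripper":0},{"travel":[-0.15,0.5,0],"rotation":[0,0,0.03],"gripper":0},{"travel":[-0.2,0.5,0],"rotation":[0,0,0.03],"gripper":0},{"travel":[-0.2,0.45,0],"rotation":[0,0,0.03],"gripper":0},{"travel":[-0.3,0.4,0],"rotation":[0,0,0.03],"gripper":0},{"travel":[-0.3,0.4,0],"rotation":[0,0,0.03],"gripper":0},{"travel":[-0.3,0.4,0],"rotation":[0,0,0.03],"gripper":0},{"travel":[-0.3,0.3,0],"rotation":[0,0,0.03],"gripper":0},{"travel":[-0.3,0.3,0],"rotation":[0,0,0.03],"gripper":0},{"travel":[0,0,0],"rotation":[0,0,0],"gripper":0}]'
python3 - <<'E'
from h import *
c=snap("top"); s=snap("side")
a=cv2.resize(c["pixels"][155:305,190:430,::-1],None,fx=3.3,fy=3.3,interpolation=cv2.INTER_CUBIC)[:300]
a=cv2.resize(c["pixels"][155:300,195:430,::-1],None,fx=3,fy=3,interpolation=cv2.INTER_CUBIC)
cv2.imwrite("pics/f1.png",cv2.convertScaleAbs(a,alpha=1.8))
b=cv2.resize(s["pixels"][130:320,230:410,::-1],None,fx=3,fy=3,interpolation=cv2.INTER_CUBIC)
cv2.imwrite("pics/f2.png",cv2.convertScaleAbs(b,alpha=1.8))
E
```

```text
t: 29.0
position: [0.3551, 0.5238, 0.253]
orientation: [-1.568, -0.016, 0.726]
ft_force: [-0.5, -0.7, 0.3]
opening: 0.0429
```

View pics/f1.png

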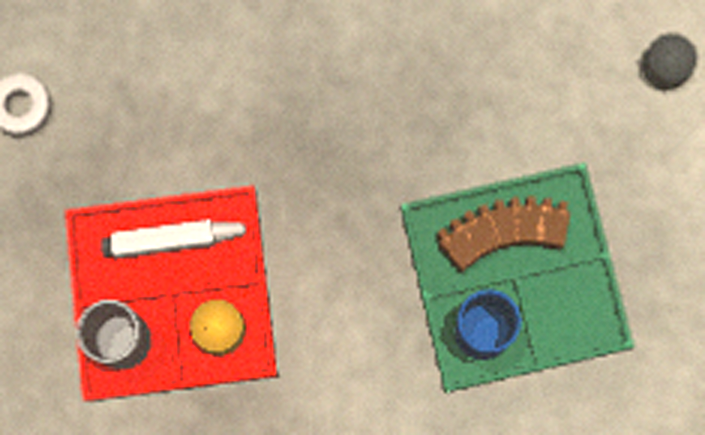

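View pics/f2.png

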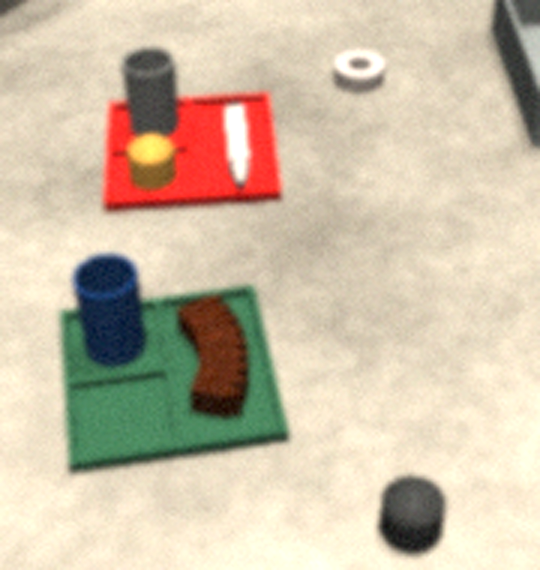

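Run:
```python
from h import *
c=snap("top"); P=lambda X,Y,z: at(c,195+(X+.5)/3-.5,155+(Y+.5)/3-.5,z)[:2]
def tray(q):
    w=np.array([P(*p,.01) for p in q]); o=w.mean(0); y=(w[0]-w[1])+(w[3]-w[2]); y/=np.linalg.norm(y); x=np.array([y[1],-y[0]])
    print("tray",o,np.arctan2(x[1],x[0])); return lambda p:np.round([(p-o)@x,(p-o)@y],4)
r=tray([(68,211),(255,188),(277,375),(84,400)]); g=tray([(403,206),(583,165),(633,348),(446,391)])
print("brass",r(P(217,327,.029)),"grey",r(P(113,333,.074)),"blue",g(P(489,325,.074)))
a,b=r(P(112,245,.022)),r(P(212,233,.022)); print("punch",a+(b-a)*47/78,a,b)
a,b=g(P(463,268,.026)),g(P(566,247,.026)); print("gear inner corners",a,b,"origin~",(a+b)/2+[.023,0])
for n,p,z in(("steel",(668,61),.02),("bear",(21,104),.018)): print(n,P(*p,z))
print(np.abs(bot.get_state()["dq"]).max())
```

```text
tray [0.4969755 0.1530211] 0.02514720304870453
tray [ 0.48202382 -0.11056567] 0.12037006442389067
brass [-0.0331 -0.034 ] grey [-0.0336  0.0367] blue [-0.0374  0.0354]
punch [ 0.03959872 -0.00675641] [0.0399 0.0394] [ 0.0394 -0.0372]
gear inner corners [0.0133 0.0397] [ 0.0114 -0.0401] origin~ [ 0.03535 -0.0002 ]
steel [ 0.63683721 -0.24887363]
bear [0.65508549 0.25792276]
0.02922923990071573
```

All within tolerance, distractors unmoved. Handing in.

```bash
python3 -m crank '[{"travel":[0,0,0],"rotation":[0,0,0],"gripper":0},{"travel":[0,0,0],"rotation":[0,0,0],"gripper":0}]'; python3 -c "
from workcell import bot
print(bot.finish_job())"
```

```text
t: 29.32
position: [0.3605, 0.5188, 0.2531]
orientation: [-1.57, -0.016, 0.715]
ft_force: [-0.3, 0.3, -0.6]
opening: 0.0428
the job is handed in; nothing more can be done
None
```

Both repair kits are made up and the job was handed in at about 29 s of the 118 s allowed. `finish_job` reports no verdict, so this rests on my own last measurements.

| Part | Tray | Measured position in tray, x / y (mm) | Allowed, x / y (mm) |
|---|---|---|---|
| Brass cap | red | -33 / -34 | -50.5 to -20.5 / -50.5 to -20.5 |
| Grey cup | red | -34 / +37 | -50.5 to -20.5 / +20.5 to +50.5 |
| Punch | red | +40 / -7 | +8.5 to +62.5 / -18 to +18 |
| Blue cup | green | -37 / +35 | -50.5 to -20.5 / +20.5 to +50.5 |
| Gear segment | green | +35 / 0 | +20.5 to +50.5 / -18 to +18 |

- **Seating:** each part was lowered until the wrist force showed contact with the floor (12 to 55 N, under the 120 N limit). The last pictures show all five inside their compartments and none on a rim. Height and tilt were not measured beyond that.
- **Steel cap and bearing ring:** both are within 1 mm of where they started.
- **Arm:** it is parked clear of everything. It drifts slowly when told to hold, a few mm in the last rows before hand-in.

No final check failed or disagreed.

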